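Set up the drinks corner

TASK

Set up the drinks corner for an autumn party: first stand the blue beaker midway between the gold jigger and the tin, in line with them, then nest every other beaker into it one on another, lowering each gently until its shoulder rests on the rim below, without pressing it tight. Seen from the robot, stand the honey jar straight in front of the jigger, the small orange pumpkin straight in front of the beakers as decoration and the sugar pot straight in front of the tin, each upright with a gap of about 3 cm. Leave the candle, the garlic and the stemmed glass where they are.

Things in the scene. Friction and masses are not known exactly. Their poses are not given: they have to be found in the camera images.
- gold_jigger: Gold-coloured double-cone drinks measure (jigger), 44 mm across, 87 mm high, fixed to the worktop. Origin: centre of the underside; its axes are those of the room (x away from the robot, y to the robot's left, z up). It stands 300 mm to the left or to the right of the tin, level with it in x.
- tin: Small food tin with a picture of tomatoes, 75 mm across, 58 mm high, fixed to the worktop. Origin: centre of the underside; axes as the room's.
- blue_beaker: Blue open plastic stacking beaker, 110 mm high. Tapered body (40 mm across at the foot, 59 at 72 mm height) under a straight collar, 68 across outside, 62 inside, from 72 mm up to the rim: grip the collar. It goes down into another until its shoulder (72 mm up) rests on the rim below, 38 mm higher than that one. Origin: centre of underside, z up. The lowest of the stack.
- red_beaker: Red open plastic stacking beaker, 110 mm high. Tapered body (40 mm across at the foot, 59 at 72 mm height) under a straight collar, 68 across outside, 62 inside, from 72 mm up to the rim: grip the collar. It goes down into another until its shoulder (72 mm up) rests on the rim below, 38 mm higher than that one. Origin: centre of underside, z up. One of the beakers to be nested; may be absent.
- yellow_beaker: Yellow open plastic stacking beaker, 110 mm high. Tapered body (40 mm across at the foot, 59 at 72 mm height) under a straight collar, 68 across outside, 62 inside, from 72 mm up to the rim: grip the collar. It goes down into another until its shoulder (72 mm up) rests on the rim below, 38 mm higher than that one. Origin: centre of underside, z up. One of the beakers to be nested; may be absent.
- green_beaker: Green open plastic stacking beaker, 110 mm high. Tapered body (40 mm across at the foot, 59 at 72 mm height) under a straight collar, 68 across outside, 62 inside, from 72 mm up to the rim: grip the collar. It goes down into another until its shoulder (72 mm up) rests on the rim below, 38 mm higher than that one. Origin: centre of underside, z up. One of the beakers to be nested; may be absent.
- honey: Honey jar with a round black lid, 63 mm across, 94 mm high. Origin: centre of the underside, z up.
- pumpkin: Small orange ceramic pumpkin, ribbed, 59 mm across at about 18 mm height, 36 mm high plus a stem to 48 mm. Origin: centre of the underside, z up.
- sugar: Blue glazed sugar pot with a white knobbed lid fixed on it, 62 mm across, 63 mm high, its straight side 6 to 38 mm up. Origin: centre of the underside, z up.
- candle: Bystander: candle in an amber jar, 80 mm across, 108 mm high. Origin: centre of the underside.
- garlic_bulb: Bystander: garlic bulb, 50 mm across, 51 mm high. Origin: centre of the underside.
- coupe: Bystander: stemmed glass with a gold rim, 110 mm across at the rim, 173 mm high. Origin: centre of the underside.

How it is judged (in metres and radians):
On the way:
1. The blue beaker stands on the worktop midway between jigger and tin, released, with no other beaker in it (x of blue_beaker in the frame of gold_jigger between -0.018 and 0.018 m and (y of blue_beaker in the frame of gold_jigger between -0.168 and -0.132 m or y of blue_beaker in the frame of gold_jigger between 0.132 and 0.168 m) and horizontal distance between blue_beaker and tin below 0.18 m and height (world z) of blue_beaker below 0.004 m and linear speed of blue_beaker below 0.02 m/s and angle between blue_beaker's own z axis and vertical below 0.1 rad and contact force between blue_beaker and the fingers below 0.05 N and horizontal distance between each of red_beaker, yellow_beaker, green_beaker and blue_beaker above 0.03 m), for 0.2 s.
At the end, for the whole second after the job is handed in: Blue beaker midway between jigger and tin (18 mm each way); the others seated in the stack (8 mm off axis, 5 mm in height). Honey and sugar 7-57 mm in front of jigger and tin (20 mm sideways), pumpkin 66-130 mm (centre) in front of their line's middle (23 mm). All upright, at rest (x of blue_beaker in the frame of gold_jigger between -0.018 and 0.018 m and (y of blue_beaker in the frame of gold_jigger between -0.168 and -0.132 m or y of blue_beaker in the frame of gold_jigger between 0.132 and 0.168 m) and horizontal distance between blue_beaker and tin below 0.18 m and height (world z) of each of blue_beaker, honey, pumpkin, sugar below 0.004 m and linear speed of each of blue_beaker, red_beaker, yellow_beaker, green_beaker, honey, pumpkin, sugar below 0.02 m/s and angle between each of blue_beaker, red_beaker, yellow_beaker, green_beaker, honey, pumpkin, sugar's own z axis and vertical below 0.1 rad and horizontal distance between each of red_beaker, yellow_beaker, green_beaker and blue_beaker below 0.008 m and (z of red_beaker in the frame of blue_beaker between 0.033 and 0.043 m or z of red_beaker in the frame of blue_beaker between 0.071 and 0.081 m or z of red_beaker in the frame of blue_beaker between 0.109 and 0.119 m) and (z of yellow_beaker in the frame of blue_beaker between 0.033 and 0.043 m or z of yellow_beaker in the frame of blue_beaker between 0.071 and 0.081 m or z of yellow_beaker in the frame of blue_beaker between 0.109 and 0.119 m) and (z of green_beaker in the frame of blue_beaker between 0.033 and 0.043 m or z of green_beaker in the frame of blue_beaker between 0.071 and 0.081 m or z of green_beaker in the frame of blue_beaker between 0.109 and 0.119 m) and x of honey in the frame of gold_jigger between -0.11 and -0.061 m and y of honey in the frame of gold_jigger between -0.02 and 0.02 m and x of pumpkin in the frame of gold_jigger between -0.13 and -0.066 m and (y of pumpkin in the frame of gold_jigger between -0.173 and -0.127 m or y of pumpkin in the frame of gold_jigger between 0.127 and 0.173 m) and horizontal distance between pumpkin and tin below 0.22 m and horizontal distance between pumpkin and blue_beaker above 0.067 m and x of sugar in the frame of tin between -0.126 and -0.076 m and y of sugar in the frame of tin between -0.02 and 0.02 m); the robot touches nothing.
It fails at once if a beaker is pressed into another with more than 25 N (contact force between blue_beaker and red_beaker above 25 N or contact force between any of blue_beaker, red_beaker and yellow_beaker above 25 N or contact force between any of blue_beaker, red_beaker, yellow_beaker and green_beaker above 25 N).
It fails at once if the candle, garlic or stemmed glass is moved more than 30 mm or the glass is tipped (distance of any of candle, garlic_bulb, coupe from where it was at the start of the episode above 0.03 m or angle between coupe's own z axis and vertical above 0.4 rad).
Of red_beaker, yellow_beaker, green_beaker only 2 to 3 are there at a start; the rules pass over those that are not, and their reading is None.
At some moment in a run one of pumpkin, sugar may be knocked a few centimetres aside while the robot is not near it.
It also fails if it takes over 200 s, if anything falls off the work surface, if the arm or the gripper's body presses on something with over 40 N, if the wrist force passes 120 N, or if a joint passes its speed limit or range.

ROBOT

A 6-joint arm with a two-finger parallel gripper is mounted at the origin on a cart in front of the work surface, level with it; the furniture and walls round the work are solid. World frame = base frame: x ahead of the robot, y to its left, z up, the work surface at z = 0. Lengths are in mm, angles in rad, forces in N, time in s.
With the tool pointing down it reaches from about 325 to 900 mm from the base axis. Payload 3.5 kg.
Tool frame: the origin (TCP) lies on the centre line of the jaws, within the pads' length; the fingertips stand ctrl.tip_reach ahead of it and the grasp point (between the pads) lies 5 mm behind it (ctrl.tip_reach is the distance from the TCP to the fingertips, in mm); z points along the fingers, y is the line along which they close (so a half turn about z gives the same grasp; the last joint's range is limited). The gripper opens to 85 mm and grips with 20 to 120 N. Pads are 22 mm wide; open, the fingers measure 114 mm over their backs; the gripper's body (76 mm by 85 mm) begins 54 mm behind the grasp point. The pads swing forward as they close: fully open they stand 13 mm farther back than shut.
Start: joints at [-1.257, 0.276, -0.026, 1.268, 0, 1.467], TCP at [253.011, -571.496, 245.313] pointing down, gripper open.
Joint ranges: [-3.12, 3.12], [-0.85, 1.88], [-1.08, 1.24], [-1.95, 2.15], [-1.57, 1.53], [-3.14, 3.14]. Speed limits (rad/s): [2.57, 2.57, 3.14, 3.14, 3.14, 3.14].

INTERFACE

Orientations are given as [roll, pitch, yaw] about the fixed x, y, z axes, in that order (R = Rz(yaw) Ry(pitch) Rx(roll)).
In Python, from workcell import ctrl gives the robot as it stands. The module is installed in compiled form; this text tells all that it offers.
- The arm moves only by the shell command python3 -m pendant 'ROWS'. ROWS is JSON, a list of rows, each a list of 7 numbers: the finger opening in mm, from 0 to 85.4, then the shift along the tool's x, y, z in units of 25 mm (1.0 is 25 mm), then the turn, a rotation vector about the tool's x, y, z in units of 5 degrees (1.0 is 5 degrees). In form: [[grip, tx, ty, tz, rx, ry, rz], ...]. A call has 1 to 20 rows; each row shifts and turns the commanded pose from where the row before left it, along the tool's axes as they then stand; what a row does not reach is not made up. A row lasts 1/10 s, in which the tool goes at most 50 mm and 8.59 degrees, less where a joint would pass 70% of its speed; a pose out of reach is approached as far as the arm can. A call is refused whole if a number of a shift passes 1 or a number of a turn 1, either way. A call with a gripper value outside its range is refused whole. The fingers move at their own pace and stop on an object; the grip force is fixed at half the most. Time passes only in rows, so rows that do not move let the fingers close. It gives the time, the measured TCP pose, the force, the opening and the grip force at its end, in the units of the state.
- ctrl.state(): the state, without advancing time (a new reading comes with each control period).
- ctrl.read_camera(name): name is "scene" or "side" or "wrist"; returns a dict with "img" (480x640x3 uint8, red, green, blue), "z_map" (480x640 float32, mm along the optical axis (not along the pixel's ray), 0 where there is no reading), "vertical_fov" (degrees; the focal length in pixels is half the picture's height over the tangent of half this angle, whatever the lens; pixels are square), "cx", "cy" (the principal point, pixels), "dist" ([k1, k2, p1, p2, k3] as OpenCV has them; the pictures are not rectified), "view" (4x4, takes a point from world to camera coordinates). Camera axes: x right, y up, looking along -z (the intrinsics and any distortion apply to the point x, -y, -z); pixel columns grow to the right and rows downward; lengths in mm; the calibration is good to about 2 mm. A picture is of the moment at which its call begins.
- ctrl.sign_off(): hands the job in; it is judged then, once.
The state is a dict: "t": time; "q": joint angles; "dq": joint speeds; "joint_torque": joint torques, N m; "tool_pos": TCP position; "tool_rot": TCP orientation; "force": force on the tool from outside, world axes, zero at the start; "wrist_torque": the same for the moment, N m; "finger_gap": finger opening in mm; "finger_force": force on a finger pad.
Only numpy, scipy, OpenCV 4.12 (cv2) and the standard library are available. Lean on these libraries where they do the work, as an engineer would, in place of code of your own. Each camera call takes 0.05 s, during which the arm holds its last target. There are 200 camera calls.

## Working session

There is one attempt and no reset: what is moved stays moved. The work goes in short steps, Python scripts to look and compute and a shell command to move; the robot and the scene stay as the last step left them, time stands still between calls to the robot, and variables do not carry over. Pictures are saved under pics/ and viewed, at most 14 in all, crops included, and the job is handed in when it is done.

```bash
mkdir -p pics; cat > h.py <<'E'
import numpy as np, cv2
from workcell import ctrl
def cam(n):
    c=ctrl.read_camera(n); f=240/np.tan(np.radians(c["vertical_fov"])/2)
    K=np.array([[f,0,c["cx"]],[0,f,c["cy"]],[0,0,1.]]); return c,K
def cloud(c,K):
    v,u=np.mgrid[0:480,0:640]
    p=cv2.undistortPoints(np.stack([u,v],-1).reshape(-1,1,2).astype(np.float64),K,np.array(c["dist"],float)).reshape(480,640,2)
    z=c["z_map"]; P=np.stack([p[...,0]*z,-p[...,1]*z,-z,np.ones_like(z)],-1)
    W=P@np.linalg.inv(np.array(c["view"])).T
    W=W[...,:3]; W[z==0]=np.nan; return W
def save(c,n): cv2.imwrite("pics/"+n,c["img"][...,::-1])
E
python3 - <<'E'
from h import *
for n in ["scene","side"]:
    c,K=cam(n); save(c,n+"0.png"); np.save(n+"0.npy",cloud(c,K)); print(n,np.linalg.inv(np.array(c["view"])).round(2).tolist(),c["dist"])
s=ctrl.state(); print(s, ctrl.tip_reach)
E
```

```text
scene [[-0.86, 0.23, -0.46, -31.42], [-0.52, -0.42, 0.75, 847.67], [-0.02, 0.88, 0.48, 687.76], [0.0, 0.0, 0.0, 1.0]] [-0.06978775  0.          0.          0.          0.        ]
side [[0.83, 0.49, -0.28, 154.86], [-0.56, 0.72, -0.4, -769.94], [0.0, 0.49, 0.87, 1405.08], [0.0, 0.0, 0.0, 1.0]] [0.00799571 0.         0.         0.         0.        ]
{'t': 0.1, 'q': array([-1.25741930e+00,  2.77049871e-01, -2.77649967e-02,  1.26801743e+00,
        1.20959393e-05,  1.46737468e+00]), 'dq': array([ 0.00096156, -0.00172952,  0.00289966, -0.00035385,  0.00146534,
        0.00011641]), 'joint_torque': array([ 5.44752656e-04, -4.46705997e+01,  2.96128929e+01,  8.44696769e-03,
       -3.87362070e-05,  3.65567928e-06]), 'tool_pos': array([ 252.78853217, -570.83783372,  244.26587523]), 'tool_rot': array([-3.13956881e+00, -2.22219595e-04,  4.16798433e-01]), 'force': array([-0.04724546,  1.09861341,  0.33780955]), 'wrist_torque': array([-0.05754992, -0.03136685,  0.042353  ]), 'finger_force': 0.0, 'finger_gap': 85.30208101673814} 14.0
```

View pics/scene0.png

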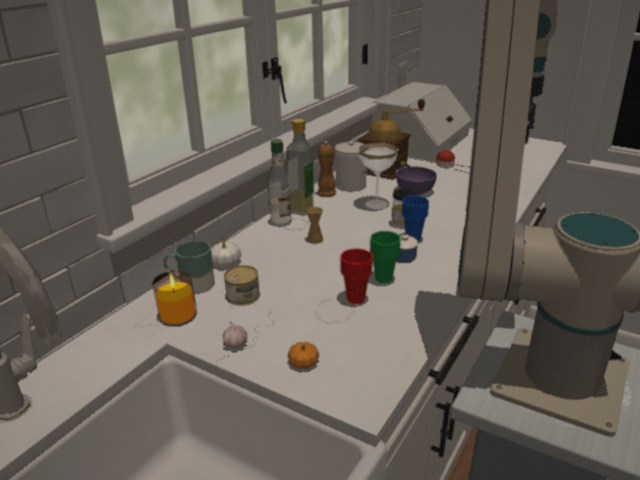

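View pics/side0.png

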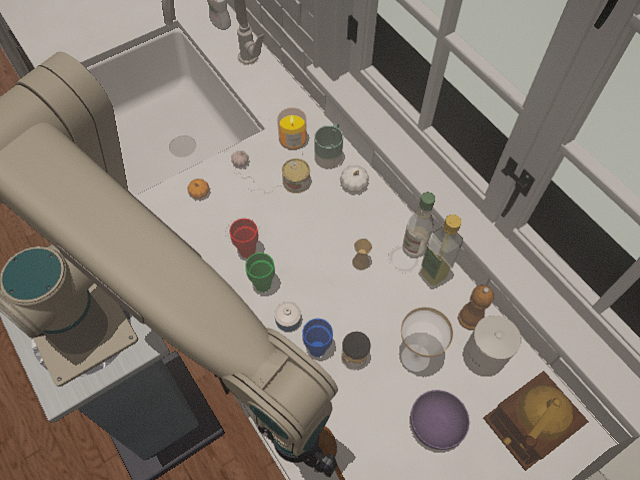

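The side picture shows pumpkin (198,188), garlic (240,158), candle (292,128), tin (296,175), jigger (362,252), red (244,236), green (260,270), sugar (288,316), blue (318,336), honey (356,348) and coupe (425,340). No yellow beaker is visible, though the arm hides part of the view.

```bash
cat >> h.py <<'E'
from scipy.optimize import least_squares
def circ(xy,r=None):
    c0=np.nanmean(xy,0)
    f=lambda p: np.hypot(*(xy-p[:2]).T)-(p[2] if r is None else r)
    s=least_squares(f,[*c0,30][:3 if r is None else 2],loss="soft_l1",f_scale=1.5); return s.x.round(1)
def blob(W,u,v,zlo,zhi,rad=60,w=45):
    "points of cloud near pixel, within height band"
    S=W[max(0,v-w):v+w,max(0,u-w):u+w].reshape(-1,3); c=W[v,u]
    m=(S[:,2]>zlo)&(S[:,2]<zhi)&(np.hypot(*(S[:,:2]-c[:2]).T)<rad); return S[m]
E
python3 - <<'E'
from h import *
W=np.load("side0.npy"); V=np.load("scene0.npy")
T={"tin":((296,170),(241,272),50,65),"jig":((362,245),(315,212),78,95),"red":((244,228),(356,258),100,118),"green":((260,262),(384,240),100,118),"blue":((318,326),(415,204),100,118),
"honey":((356,348),None,80,100),"sugar":((288,314),(404,246),25,40),"pump":((198,186),(303,354),10,26),"garlic":((240,158),(235,336),10,40),"candle":((292,135),(175,300),90,115),"coupe":((412,330),(378,152),150,180)}
for k,(a,b,l,h) in T.items():
    for n,X,p in (("side",W,a),("scene",V,b)):
        if p is None: continue
        S=blob(X,*p,l,h)
        print(k,n,X[p[1],p[0]].round(0),len(S), circ(S[:,:2]) if len(S)>8 else "", S[:,2].max().round(0) if len(S) else "", (S.min(0)[:2].round(),S.max(0)[:2].round()) if len(S) else "")
E
```

```text
tin side [668.  78.  46.] 497 [661.2  71.7  27.4] 65.0 (array([622.,  33.]), array([699., 111.]))
tin scene [667.  68.  59.] 632 [660.5  76.   30.1] 63.0 (array([624.,  34.]), array([701., 112.]))
jig side [ 671. -215.   66.] 83 [ 661.3 -227.6   20. ] 93.0 (array([ 639., -249.]), array([ 683., -206.]))
jig scene [ 670. -241.   75.] 140 [ 665.2 -225.1   19.4] 92.0 (array([ 645., -251.]), array([ 687., -203.]))
red side [452. -17.  76.] 179 [439.  -40.1  32. ] 116.0 (array([405., -75.]), array([473.,  -3.]))
red scene [456. -65.  88.] 344 [441.5 -38.8  32.5] 115.0 (array([ 408., -123.]), array([476.,  -5.]))
green side [ 435. -121.   77.] 245 [ 422.  -142.2   32.9] 116.0 (array([ 388., -178.]), array([457., -65.]))
green scene [ 440. -170.   87.] 216 [ 424.9 -140.6   32.1] 115.0 (array([ 390., -176.]), array([ 458., -110.]))
blue side [ 458. -335.   79.] 178 [ 440.5 -357.3   32.1] 115.0 (array([ 407., -390.]), array([ 474., -324.]))
blue scene [ 455. -384.   89.] 167 [ 443.9 -354.6   32. ] 114.0 (array([ 409., -391.]), array([ 478., -324.]))
honey side [ 496. -429.   91.] 638 [ 498.3 -
[... 413 characters left out ...]
87 [426.3 192.5  26.7] 26.0 (array([398., 174.]), array([449., 222.]))
garlic side [566. 203.  36.] 211 [568.3 212.   18.4] 40.0 (array([517., 186.]), array([593., 239.]))
garlic scene [558. 225.  34.] 392 [567.7 216.8  18.3] 40.0 (array([544., 194.]), array([588., 242.]))
candle side [716. 171.  64.] 43 [723.3 184.8  24.8] 107.0 (array([694., 160.]), array([770., 221.]))
candle scene [709. 226.  65.] 115 [725.2 211.2  29.2] 107.0 (array([695., 167.]), array([766., 245.]))
coupe side [ 613. -473.  124.] 282 [ 619.2 -503.1   52.7] 179.0 (array([ 565., -513.]), array([ 672., -448.]))
coupe scene [ 645. -549.  147.] 300 [ 623.8 -501.2   52.9] 177.0 (array([ 587., -561.]), array([ 681., -499.]))
```

```bash
python3 -m pendant '[[85.4,0,0,0,0,0,-1],[85.4,0,0,0,0,0,-1],[85.4,0,0,0,0,0,-1],[85.4,0,0,0,0,0,-1],[85.4,0,0,0,0,0,-1],[85.4,0,0,0,0,0,-1],[85.4,0,0,0,0,0,-1],[85.4,0,0,0,0,0,-1],[85.4,0,0,0,0,0,-1],[85.4,0,0,0,0,0,-1],[85.4,0,0,0,0,0,-1],[85.4,0,0,0,0,0,-1],[85.4,0,0,0,0,0,-1],[85.4,0,0,0,0,0,-0.21]]'
python3 -m pendant '[[85.4,0.96,0.84,0,0,0,0],[85.4,0.96,0.84,0,0,0,0],[85.4,0.96,0.84,0,0,0,0],[85.4,0.96,0.84,0,0,0,0],[85.4,0.96,0.84,0,0,0,0],[85.4,0.96,0.84,0,0,0,0],[85.4,0.96,0.84,0,0,0,0],[85.4,0.96,0.84,0,0,0,0],[85.4,0.96,0.84,0,0,0,0],[85.4,0,0,0,0,0,0],[85.4,0,0,0,0,0,0]]'
python3 - <<'E'
from h import *
for n in ["scene","wrist"]:
    c,K=cam(n); save(c,n+"1.png"); W=cloud(c,K); np.save(n+"1.npy",W)
S=W.reshape(-1,3); m=(S[:,2]>100)&(S[:,2]<118); print(m.sum(), circ(S[m][:,:2]) if m.sum()>9 else "", np.nanmin(S,0),np.nanmax(S,0)); print(ctrl.state()["tool_pos"])
E
```

```text
t: 1.5
tool_pos: [252.9, -571.1, 244.7]
tool_rot: [-3.141, -0.001, 1.57]
force: [0.1, 0.3, 0.4]
finger_gap: 85.3
finger_force: 0.0
t: 2.6
tool_pos: [442.4, -355.3, 245.1]
tool_rot: [-3.141, 0.0, 1.57]
force: [-0.1, -0.9, 0.2]
finger_gap: 85.6
finger_force: 0.0
1744 [ 694.  -279.1  267.5] [-1109.4244018  -1390.80639741  -924.44385126] [865.33285942  39.9398129  328.59367083]
[ 441.78709893 -356.21230485  245.13787657]
```

View pics/wrist1.png

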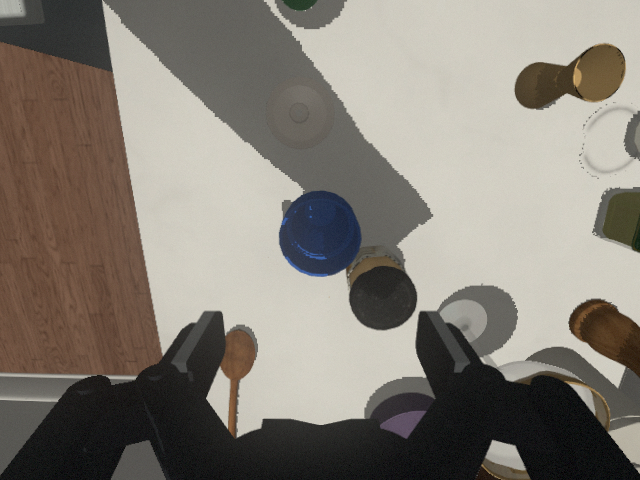

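View pics/scene1.png

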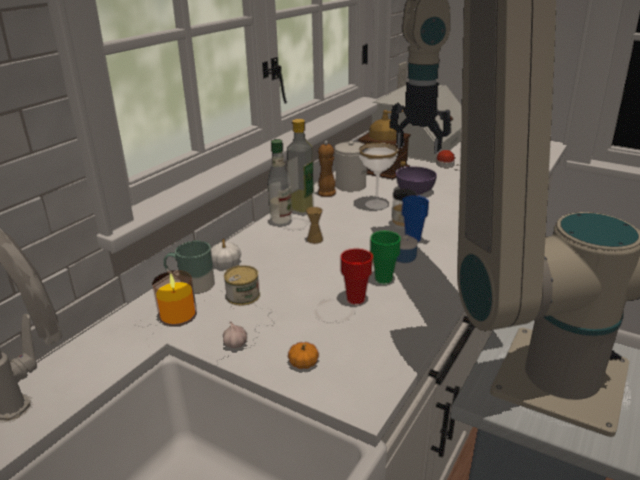

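The wrist picture shows blue at (320,232), honey beside it at (383,295) and sugar at (300,112). There is no yellow beaker in the parts now uncovered.

```bash
python3 - <<'E'
from h import *
W=np.load("wrist1.npy")
for n,(u,v,l,h) in {"blue":(290,235,98,116),"honey":(383,297,88,100),"sugar":(298,112,45,75),"sugarside":(298,112,20,42)}.items():
    S=blob(W,u,v,l,h,80,60); print(n,W[v,u].round(),len(S),circ(S[:,:2]),S.min(0).round(),S.max(0).round())
E
```

```text
blue [ 413. -363.   76.] 1184 [ 440.6 -355.2   32.1] [ 407. -390.   98.] [ 466. -322.  112.]
honey [ 499. -418.   93.] 3438 [ 497.7 -419.2   22.9] [ 443. -454.   88.] [ 530. -358.  100.]
sugar [ 418. -254.   -0.] 3488 [ 422.1 -256.5   20.7] [ 391. -287.   45.] [ 453. -227.   64.]
sugarside [ 418. -254.   -0.] 5 [ 421.7 -256.5   31.5] [ 411. -263.   41.] [ 453. -225.   42.]
```

```bash
python3 -m pendant '[[85.4,0,0,1,0,0,0],[85.4,0,0,1,0,0,0],[85.4,0,0,1,0,0,0],[85.4,0,0,1,0,0,0],[85.4,0,0,1,0,0,0],[85.4,0,0,1,0,0,0],[85.4,0,0,0.2,0,0,0],[85.4,0,0,0,0,0,0],[60,0,0,0,0,0,0],[60,0,0,0,0,0,0],[60,0,0,0,0,0,0],[60,0,0,0,0,0,0],[60,0,0,0,0,0,0],[60,0,0,0,0,0,0]]'

```

```text
t: 4.1
tool_pos: [443.4, -357.1, 92.4]
tool_rot: [3.139, 0.003, 1.57]
force: [-0.4, -1.0, 6.6]
finger_gap: 65.1
finger_force: 67.3
```

```bash
python3 -m pendant '[[60,0,0,-0.5,0,0,0],[60,0,0,-1,0,0,0],[60,0,0,-1,0,0,0],[60,0,0,-1,0,0,0],[60,0,0,-1,0,0,0],[60,0,0,-0.5,0,0,0],[60,0.93,0.735,0,0,0,0],[60,0.93,0.735,0,0,0,0],[60,0.93,0.735,0,0,0,0],[60,0.93,0.735,0,0,0,0],[60,0.93,0.735,0,0,0,0],[60,0.93,0.735,0,0,0,0],[60,0.93,0.735,0,0,0,0],[60,0.93,0.735,0,0,0,0],[60,0.93,0.735,0,0,0,0],[60,0.93,0.735,0,0,0,0],[60,0.93,0.735,0,0,0,0],[60,0.93,0.735,0,0,0,0],[60,0,0,0,0,0,0],[60,0,0,0,0,0,0]]'
python3 -m pendant '[[60,0,0,1,0,0,0],[60,0,0,1,0,0,0],[60,0,0,1,0,0,0],[60,0,0,1,0,0,0],[60,0,0,0.4,0,0,0],[60,0,0,0.2,0,0,0],[60,0,0,0.2,0,0,0],[60,0,0,0,0,0,0],[60,0,0,0,0,0,0]]'

```

```text
t: 6.1
tool_pos: [662.7, -76.3, 214.6]
tool_rot: [-3.14, -0.0, 1.571]
force: [-0.7, 0.4, -1.4]
finger_gap: 65.5
finger_force: 66.9
t: 7.0
tool_pos: [663.9, -77.2, 96.5]
tool_rot: [3.14, 0.0, 1.57]
force: [0.4, 0.2, -0.1]
finger_gap: 65.2
finger_force: 66.9
```

```bash
python3 -m pendant '[[60,0,0,0.1,0,0,0],[60,0,0,0.06,0,0,0],[60,0,0,0.03,0,0,0],[60,0,0,0,0,0,0],[60,0,0,0,0,0,0]]'

```

```text
t: 7.5
tool_pos: [663.8, -77.1, 92.4]
tool_rot: [3.14, 0.001, 1.57]
force: [-2.3, 0.6, 5.9]
finger_gap: 65.1
finger_force: 67.7
```

Contact (the force rose 6 N). I'll release and go up.

```bash
python3 -m pendant '[[75,0,0,0,0,0,0],[85.4,0,0,0,0,0,0],[85.4,0,0,0,0,0,0],[85.4,0,0,0,0,0,0],[85.4,0,0,-0.5,0,0,0],[85.4,0,0,-1,0,0,0],[85.4,0,0,-1,0,0,0],[85.4,0,0,-1,0,0,0],[85.4,0,0,-1,0,0,0],[85.4,0,0,-1,0,0,0],[85.4,0,0,-1,0,0,0],[85.4,0,0,0,0,0,0]]'
python3 - <<'E'
from h import *
for n in ["side","wrist","scene"]:
    c,K=cam(n); save(c,n+"2.png"); W=cloud(c,K); np.save(n+"2.npy",W)
    S=W.reshape(-1,3)
    for k,x,y in (("blue",662,-77),("red",440,-39.5),("green",423.5,-141.4)):
        m=(S[:,2]>99)&(S[:,2]<117)&(np.hypot(S[:,0]-x,S[:,1]-y)<45); print(n,k,m.sum(), circ(S[m][:,:2]) if m.sum()>9 else "")
E
```

```text
t: 8.7
tool_pos: [665.8, -77.5, 259.0]
tool_rot: [3.132, 0.002, 1.57]
force: [0.8, -0.1, 1.0]
finger_gap: 85.4
finger_force: 0.0
side blue 191 [660.8 -77.6  32.1]
side red 191 [438.9 -40.2  32.2]
side green 205 [ 421.7 -143.5   32.2]
wrist blue 1284 [661.3 -75.2  32. ]
wrist red 2274 [439.8 -38.3  32.1]
wrist green 1930 [ 422.8 -141.1   32.3]
scene blue 317 [663.5 -74.9  32. ]
scene red 402 [441.8 -37.   32.3]
scene green 361 [ 425.  -140.5   32.4]
```

View pics/side2.png

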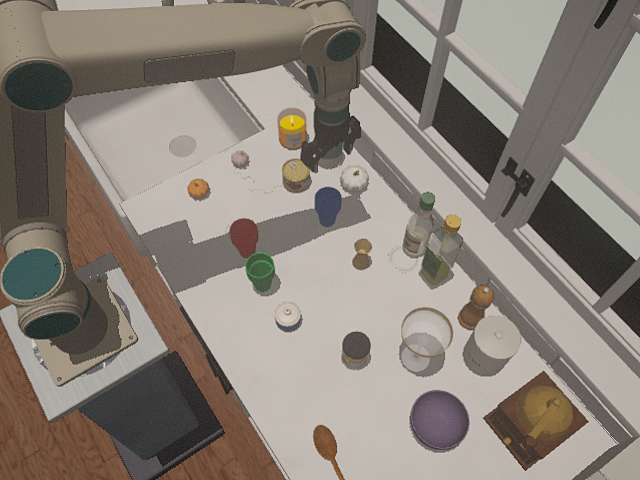

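```bash
python3 -m pendant '[[85.4,0.166,-0.985,0,0,0,0],[85.4,0.166,-0.985,0,0,0,0],[85.4,0.166,-0.985,0,0,0,0],[85.4,0.166,-0.985,0,0,0,0],[85.4,0.166,-0.985,0,0,0,0],[85.4,0.166,-0.985,0,0,0,0],[85.4,0.166,-0.985,0,0,0,0],[85.4,0.166,-0.985,0,0,0,0],[85.4,0.166,-0.985,0,0,0,0],[85.4,0,0,0,0,0,0],[85.4,0,0,1,0,0,0],[85.4,0,0,1,0,0,0],[85.4,0,0,1,0,0,0],[85.4,0,0,1,0,0,0],[85.4,0,0,0,0,0,0],[85.4,0,0,0,0,0,0]]'

```

```text
t: 10.45
tool_pos: [441.1, -39.2, 152.4]
tool_rot: [-3.139, -0.001, 1.57]
force: [0.2, -0.3, 0.7]
finger_gap: 85.5
finger_force: 0.0
```

```bash
python3 -m pendant '[[85.4,0,0,1,0,0,0],[85.4,0,0,1,0,0,0],[85.4,0,0,0.43,0,0,0],[85.4,0,0,0,0,0,0],[60,0,0,0,0,0,0],[60,0,0,0,0,0,0],[60,0,0,0,0,0,0],[60,0,0,0,0,0,0],[60,0,0,0,0,0,0],[60,0,0,0,0,0,0],[60,0,0,-1,0,0,0],[60,0,0,-1,0,0,0],[60,0,0,-1,0,0,0],[60,0,0,-1,0,0,0],[60,0,0,-1,0,0,0],[60,0,0,-1,0,0,0],[60,0,0,0,0,0,0],[60,0,0,0,0,0,0]]'

```

```text
t: 12.25
tool_pos: [441.9, -39.5, 242.7]
tool_rot: [3.14, 0.0, 1.57]
force: [0.3, -0.6, -0.9]
finger_gap: 65.3
finger_force: 66.9
```

```bash
python3 -m pendant '[[60,-0.166,0.985,0,0,0,0],[60,-0.166,0.985,0,0,0,0],[60,-0.166,0.985,0,0,0,0],[60,-0.166,0.985,0,0,0,0],[60,-0.166,0.985,0,0,0,0],[60,-0.166,0.985,0,0,0,0],[60,-0.166,0.985,0,0,0,0],[60,-0.166,0.985,0,0,0,0],[60,-0.166,0.985,0,0,0,0],[60,0,0,0,0,0,0],[60,0,0,0.6,0,0,0],[60,0,0,0.6,0,0,0],[60,0,0,0,0,0,0],[60,0,0,0,0,0,0]]'
cat > al.py <<'E'
from h import *
import sys
zs=[float(a) for a in sys.argv[1:]]
for n in ["side","scene"]:
    c,K=cam(n); S=cloud(c,K).reshape(-1,3); I=c["img"].reshape(-1,3).astype(int)
    for k,ch,o in (("blue",2,(0,1)),("red",0,(1,2)),("green",1,(0,2))):
        m=(I[:,ch]>1.6*I[:,o[0]])&(I[:,ch]>1.4*I[:,o[1]])&(np.hypot(S[:,0]-662,S[:,1]+76)<50)
        if m.sum()<20: continue
        Z=S[m]; t=np.percentile(Z[:,2],99); B=Z[(Z[:,2]>t-32)]
        print(n,k,m.sum(),"z",np.percentile(Z[:,2],[1,99]).round(),"r34 fit",circ(B[np.abs(np.hypot(*(B[:,:2]-np.median(B[:,:2],0)).T))<60][:,:2],34), "free",circ(B[:,:2]))
    save(c,n+f"_al{ctrl.state()['t']:.0f}.png")
print(ctrl.state()["tool_pos"])
E
python3 al.py
```

```text
t: 13.65
tool_pos: [661.4, -76.6, 210.7]
tool_rot: [-3.138, -0.001, 1.57]
force: [-0.2, 0.5, 0.4]
finger_gap: 65.3
finger_force: 67.0
side red 723 z [126. 229.] r34 fit [658.6 -74.8] free [660.  -77.1  31.9]
scene blue 914 z [  7. 114.] r34 fit [664.7 -75.8] free [663.7 -74.7  31.9]
scene red 1144 z [122. 230.] r34 fit [661.3 -74.9] free [662.  -73.7  32.4]
[662.815657   -76.89758388 212.59320995]
```

```bash
python3 -m pendant '[[60,-0.03,0.05,0,0,0,0],[60,0,0,0.4,0,0,0],[60,0,0,0.4,0,0,0],[60,0,0,0.4,0,0,0],[60,0,0,0.4,0,0,0],[60,0,0,0.4,0,0,0],[60,0,0,0.2,0,0,0],[60,0,0,0.2,0,0,0],[60,0,0,0,0,0,0],[60,0,0,0,0,0,0]]'

```

```text
t: 14.75
tool_pos: [664.6, -77.8, 152.6]
tool_rot: [3.141, 0.0, 1.57]
force: [0.1, 0.6, -1.3]
finger_gap: 65.3
finger_force: 67.0
```

```bash
python3 -m pendant '[[60,0,0,0.2,0,0,0],[60,0,0,0.2,0,0,0],[60,0,0,0.2,0,0,0],[60,0,0,0.1,0,0,0],[60,0,0,0,0,0,0],[60,0,0,0,0,0,0]]'

```

```text
t: 15.35
tool_pos: [664.4, -77.7, 134.7]
tool_rot: [3.141, -0.0, 1.57]
force: [0.8, 0.4, -0.5]
finger_gap: 64.8
finger_force: 67.0
```

```bash
python3 -m pendant '[[60,0,0,0.05,0,0,0],[60,0,0,0.05,0,0,0],[60,0,0,0,0,0,0]]'; python3 -m pendant '[[60,0,0,0.04,0,0,0],[60,0,0,0,0,0,0]]'
```

```text
t: 15.65
tool_pos: [664.8, -77.8, 132.8]
tool_rot: [3.14, 0.0, 1.57]
force: [0.4, 0.2, 0.3]
finger_gap: 64.7
finger_force: 66.9
t: 15.85
tool_pos: [665.4, -77.9, 132.6]
tool_rot: [3.139, 0.0, 1.57]
force: [0.9, 0.9, 4.2]
finger_gap: 65.1
finger_force: 67.4
```

```bash
python3 -m pendant '[[72,0,0,0,0,0,0],[85.4,0,0,0,0,0,0],[85.4,0,0,0,0,0,0],[85.4,0,0,0,0,0,0],[85.4,0,0,-0.5,0,0,0],[85.4,0,0,-1,0,0,0],[85.4,0,0,-1,0,0,0],[85.4,0,0,-1,0,0,0],[85.4,0,0,-1,0,0,0],[85.4,0,0,0,0,0,0],[85.4,0,0,0,0,0,0]]'; python3 al.py
```

```text
t: 16.95
tool_pos: [664.9, -77.9, 245.3]
tool_rot: [3.139, 0.001, 1.57]
force: [-0.1, 0.5, -0.7]
finger_gap: 85.5
finger_force: 0.0
side red 635 z [ 74. 151.] r34 fit [661.2 -77.6] free [661.4 -77.9  32.2]
scene blue 751 z [  5. 110.] r34 fit [665.1 -76.5] free [663.  -73.7  31. ]
scene red 670 z [113. 151.] r34 fit [664.2 -75.4] free [663.6 -74.7  31.6]
[663.66897577 -77.63911933 242.83978515]
```

```bash
python3 -m pendant '[[85.4,-0.263,-0.956,0,0,0,0],[85.4,-0.263,-0.956,0,0,0,0],[85.4,-0.263,-0.956,0,0,0,0],[85.4,-0.263,-0.956,0,0,0,0],[85.4,-0.263,-0.956,0,0,0,0],[85.4,-0.263,-0.956,0,0,0,0],[85.4,-0.263,-0.956,0,0,0,0],[85.4,-0.263,-0.956,0,0,0,0],[85.4,-0.263,-0.956,0,0,0,0],[85.4,-0.263,-0.956,0,0,0,0],[85.4,0,0,0,0,0,0],[85.4,0,0,1,0,0,0],[85.4,0,0,1,0,0,0],[85.4,0,0,1,0,0,0],[85.4,0,0,1,0,0,0],[85.4,0,0,1,0,0,0],[85.4,0,0,1,0,0,0],[85.4,0,0,0.06,0,0,0],[85.4,0,0,0,0,0,0]]'
python3 -m pendant '[[60,0,0,0,0,0,0],[60,0,0,0,0,0,0],[60,0,0,0,0,0,0],[60,0,0,0,0,0,0],[60,0,0,0,0,0,0],[60,0,0,-0.5,0,0,0],[60,0,0,-1,0,0,0],[60,0,0,-1,0,0,0],[60,0,0,-1,0,0,0],[60,0,0,-1,0,0,0],[60,0,0,-1,0,0,0],[60,0,0,-1,0,0,0],[60,0,0,-0.5,0,0,0],[60,0,0,0,0,0,0]]'
python3 -m pendant '[[60,0.263,0.956,0,0,0,0],[60,0.263,0.956,0,0,0,0],[60,0.263,0.956,0,0,0,0],[60,0.263,0.956,0,0,0,0],[60,0.263,0.956,0,0,0,0],[60,0.263,0.956,0,0,0,0],[60,0.263,0.956,0,0,0,0],[60,0.263,0.956,0,0,0,0],[60,0.263,0.956,0,0,0,0],[60,0.263,0.956,0,0,0,0],[60,0,0,0,0,0,0],[60,0,0,0,0,0,0],[60,0,0,0,0,0,0]]'
python3 al.py
```

```text
t: 18.95
tool_pos: [424.7, -142.6, 91.5]
tool_rot: [-3.139, -0.001, 1.57]
force: [0.3, 0.4, 0.4]
finger_gap: 85.7
finger_force: 0.0
t: 20.35
tool_pos: [426.8, -143.9, 270.1]
tool_rot: [3.136, 0.002, 1.57]
force: [-0.6, -0.3, -1.0]
finger_gap: 66.4
finger_force: 66.9
t: 21.65
tool_pos: [663.2, -77.7, 266.2]
tool_rot: [-3.139, -0.0, 1.569]
force: [-0.4, 0.7, -1.1]
finger_gap: 66.1
finger_force: 67.1
side red 462 z [ 72. 153.] r34 fit [661.9 -76.3] free [661.3 -78.1  32. ]
scene blue 746 z [  7. 110.] r34 fit [665.  -76.7] free [663.  -74.1  31.2]
scene red 669 z [113. 151.] r34 fit [664.1 -75.2] free [663.5 -74.7  31.8]
scene green 1122 z [180. 285.] r34 fit [662.3 -75.8] free [662.9 -74.7  32.5]
[663.33487363 -77.92770423 267.00588362]
```

```bash
python3 -m pendant '[[60,0,0.02,0,0,0,0],[60,0,0,0.6,0,0,0],[60,0,0,0.6,0,0,0],[60,0,0,0.6,0,0,0],[60,0,0,0.6,0,0,0],[60,0,0,0.4,0,0,0],[60,0,0,0.2,0,0,0],[60,0,0,0.2,0,0,0],[60,0,0,0.2,0,0,0],[60,0,0,0.2,0,0,0],[60,0,0,0.1,0,0,0],[60,0,0,0,0,0,0],[60,0,0,0,0,0,0]]'
python3 -m pendant '[[60,0,0,0.05,0,0,0],[60,0,0,0,0,0,0]]'
```

```text
t: 23.05
tool_pos: [665.1, -77.8, 175.1]
tool_rot: [3.141, 0.0, 1.57]
force: [0.1, -0.1, -1.1]
finger_gap: 66.2
finger_force: 67.1
t: 23.25
tool_pos: [665.0, -77.8, 173.8]
tool_rot: [3.141, 0.0, 1.57]
force: [1.4, 0.8, -0.7]
finger_gap: 65.9
finger_force: 67.1
```

```bash
python3 -m pendant '[[60,0,0,0.05,0,0,0],[60,0,0,0,0,0,0]]'
```

```text
t: 23.45
tool_pos: [665.0, -77.7, 172.4]
tool_rot: [3.141, -0.0, 1.57]
force: [0.3, 0.3, -0.5]
finger_gap: 66.1
finger_force: 67.1
```

```bash
python3 -m pendant '[[60,0,0,0.05,0,0,0],[60,0,0,0,0,0,0]]';
```

```text
t: 23.65
tool_pos: [665.2, -77.7, 171.3]
tool_rot: [3.141, 0.0, 1.57]
force: [1.3, 0.2, -1.3]
finger_gap: 66.0
finger_force: 67.2
```

```bash
python3 -m pendant '[[60,0,0,0.03,0,0,0],[60,0,0,0,0,0,0]]'
```

```text
t: 23.85
tool_pos: [665.4, -77.7, 170.9]
tool_rot: [3.14, 0.0, 1.57]
force: [0.4, 0.1, 1.1]
finger_gap: 65.7
finger_force: 67.3
```

```bash
python3 -m pendant '[[72,0,0,0,0,0,0],[85.4,0,0,0,0,0,0],[85.4,0,0,0,0,0,0],[85.4,0,0,0,0,0,0],[85.4,0,0,-0.5,0,0,0],[85.4,0,0,-1,0,0,0],[85.4,0,0,-1,0,0,0],[85.4,0,0,-0.5,0,0,0],[85.4,0,0,0,0,0,0]]'
python3 al.py
python3 -m pendant '[[85.4,0,0,0,0,0,-1],[85.4,0,0,0,0,0,-1],[85.4,0,0,0,0,0,-1],[85.4,0,0,0,0,0,-1],[85.4,0,0,0,0,0,-1],[85.4,0,0,0,0,0,-1],[85.4,0,0,0,0,0,-1],[85.4,0,0,0,0,0,-1],[85.4,0,0,0,0,0,-1],[85.4,0,0,0,0,0,-1],[85.4,0,0,0,0,0,-1],[85.4,0,0,0,0,0,-1],[85.4,0,0,0,0,0,-1],[85.4,0,0,0,0,0,-1],[85.4,0,0,0,0,0,-1],[85.4,0,0,0,0,0,-1],[85.4,0,0,0,0,0,-1],[85.4,0,0,0,0,0,-1]]'
python3 -m pendant '[[85.4,0.476,-0.982,0,0,0,0],[85.4,0.476,-0.982,0,0,0,0],[85.4,0.476,-0.982,0,0,0,0],[85.4,0.476,-0.982,0,0,0,0],[85.4,0.476,-0.982,0,0,0,0],[85.4,0.476,-0.982,0,0,0,0],[85.4,0.476,-0.982,0,0,0,0],[85.4,0.476,-0.982,0,0,0,0],[85.4,0.476,-0.982,0,0,0,0],[85.4,0.476,-0.982,0,0,0,0],[85.4,0.476,-0.982,0,0,0,0],[85.4,0.476,-0.982,0,0,0,0],[85.4,0.476,-0.982,0,0,0,0],[85.4,0.476,-0.982,0,0,0,0],[85.4,0,0,0,0,0,0],[85.4,0,0,0,0,0,0],[85.4,0,0,0,0,0,0]]'
cat > wr.py <<'E'
from h import *
def disk(S):
    H=cv2.convexHull(S[:,:2].astype(np.float32)); (c,r)=cv2.minEnclosingCircle(H); M=cv2.moments(H); return np.round([M["m10"]/M["m00"],M["m01"]/M["m00"],*c,r],1)
c,K=cam("wrist"); W=cloud(c,K); t=ctrl.state(); save(c,f"wrist_{t['t']:.0f}.png"); S=W.reshape(-1,3)
for n,x,y,l,h in (("honey",498,-421,90,104),("sugar",424,-257,36,75),("sugarlow",424,-257,36,45),("pump",427,192,10,40)):
    m=(S[:,2]>l)&(S[:,2]<h)&(np.hypot(S[:,0]-x,S[:,1]-y)<60)
    if m.sum()>30: print(n,m.sum(),disk(S[m]),circ(S[m][:,:2]))
print(t["tool_pos"])
E
python3 wr.py
```

```text
t: 24.75
tool_pos: [666.6, -78.1, 248.7]
tool_rot: [3.136, 0.001, 1.57]
force: [-0.2, 0.1, 0.4]
finger_gap: 85.2
finger_force: 0.0
side red 178 z [112. 150.] r34 fit [662.3 -76.2] free [662.  -76.6  33.5]
scene blue 749 z [  6. 110.] r34 fit [665.  -76.5] free [662.7 -73.6  30.8]
scene red 399 z [112. 150.] r34 fit [665.5 -76.4] free [663.6 -74.3  31.6]
scene green 645 z [153. 188.] r34 fit [663.9 -74.5] free [663.3 -73.9  31.7]
[664.72209364 -77.69488446 245.11318786]
t: 26.65
tool_pos: [663.7, -77.5, 243.0]
tool_rot: [3.141, -0.004, -3.139]
force: [0.4, -0.1, 0.5]
finger_gap: 85.4
finger_force: 0.0
t: 28.35
tool_pos: [497.7, -420.1, 244.1]
tool_rot: [3.14, -0.001, 3.141]
force: [0.9, -0.5, 0.0]
finger_gap: 85.0
finger_force: 0.0
honey 3886 [ 499.2 -422.2  499.3 -422.3   31.4] [ 498.6 -422.1   21.9]
sugar 3620 [ 421.9 -257.4  421.8 -257.2   31.9] [ 421.6 -258.4   22.1]
sugarlow 491 [ 421.9 -257.4  421.8 -257.2   31.9] [ 422.  -257.3   30.3]
[ 497.91720329 -420.03240122  244.51160302]
```

```bash
python3 -m pendant '[[85.4,-0.06,-0.04,1,0,0,0],[85.4,0,0,1,0,0,0],[85.4,0,0,1,0,0,0],[85.4,0,0,1,0,0,0],[85.4,0,0,1,0,0,0],[85.4,0,0,1,0,0,0],[85.4,0,0,1,0,0,0],[85.4,0,0,0.6,0,0,0],[85.4,0,0,0,0,0,0],[55,0,0,0,0,0,0],[55,0,0,0,0,0,0],[55,0,0,0,0,0,0],[55,0,0,0,0,0,0],[55,0,0,0,0,0,0],[55,0,0,0,0,0,0]]'
python3 -m pendant '[[55,0,0,-0.5,0,0,0],[55,0,0,-0.5,0,0,0],[55,0,0,-1,0,0,0],[55,-0.4,0.975,0,0,0,0],[55,-0.4,0.975,0,0,0,0],[55,-0.4,0.975,0,0,0,0],[55,-0.4,0.975,0,0,0,0],[55,-0.4,0.975,0,0,0,0],[55,-0.4,0.975,0,0,0,0],[55,-0.4,0.975,0,0,0,0],[55,-0.4,0.975,0,0,0,0],[55,0,0,0,0,0,0],[55,0,0,0,0,0,0],[55,0,0,1,0,0,0],[55,0,0,0.6,0,0,0],[55,0,0,0.2,0,0,0],[55,0,0,0.1,0,0,0],[55,0,0,0,0,0,0],[55,0,0,0,0,0,0]]'
```

```text
t: 29.9
tool_pos: [500.5, -423.3, 57.4]
tool_rot: [-3.139, 0.003, 3.14]
force: [-0.0, 0.1, 6.2]
finger_gap: 60.4
finger_force: 63.2
t: 31.8
tool_pos: [580.2, -228.0, 58.4]
tool_rot: [-3.141, 0.001, 3.14]
force: [0.4, -0.1, -3.6]
finger_gap: 60.7
finger_force: 66.5
```

```bash
python3 -m pendant '[[55,0,0,0.05,0,0,0],[55,0,0,0.03,0,0,0],[55,0,0,0,0,0,0],[65,0,0,0,0,0,0],[85.4,0,0,0,0,0,0],[85.4,0,0,0,0,0,0],[85.4,0,0,0,0,0,0],[85.4,0,0,0,0,0,0],[85.4,0,0,-0.5,0,0,0],[85.4,0,0,-1,0,0,0],[85.4,0,0,-1,0,0,0],[85.4,0,0,-1,0,0,0],[85.4,0,0,-1,0,0,0],[85.4,0,0,-1,0,0,0],[85.4,0,0,0,0,0,0]]'
python3 -m pendant '[[85.4,0.9,-0.177,0,0,0,0],[85.4,0.9,-0.177,0,0,0,0],[85.4,0.9,-0.177,0,0,0,0],[85.4,0.9,-0.177,0,0,0,0],[85.4,0.9,-0.177,0,0,0,0],[85.4,0.9,-0.177,0,0,0,0],[85.4,0.9,-0.177,0,0,0,0],[85.4,0,0,0,0,0,0],[85.4,0,0,0,0,0,0]]'
python3 wr.py; python3 - <<'E'
from h import *
for n in ["side","scene"]:
    c,K=cam(n); W=cloud(c,K).reshape(-1,3)
    for k,x,y,l,h in (("honey",580,-227,80,100),("jig",663,-227,78,95),("sugar",424,-257,20,40),("pump",426,192,10,26)):
        m=(W[:,2]>l)&(W[:,2]<h)&(np.hypot(W[:,0]-x,W[:,1]-y)<55)
        if m.sum()>10: print(n,k,m.sum(),circ(W[m][:,:2]),W[m].min(0).round(),W[m].max(0).round())
E
```

```text
t: 33.3
tool_pos: [582.4, -228.8, 198.9]
tool_rot: [-3.137, 0.008, 3.14]
force: [0.7, -0.8, 0.4]
finger_gap: 85.3
finger_force: 0.0
t: 34.2
tool_pos: [421.9, -258.1, 193.1]
tool_rot: [3.141, 0.0, 3.14]
force: [0.9, -0.6, 0.6]
finger_gap: 85.1
finger_force: 0.0
sugar 4068 [ 402.7 -233.6  402.  -232.7   31.5] [ 402.2 -233.7   21.4]
sugarlow 347 [ 402.9 -233.9  402.  -232.7   31.5] [ 402.1 -232.9   30.2]
[ 422.46602875 -258.1866864   193.26523266]
side honey 528 [ 578.6 -229.9   23.4] [ 548. -260.   81.] [ 612. -197.  100.]
side jig 92 [ 660.4 -227.8   20.4] [ 608. -249.   78.] [ 683. -204.   94.]
side sugar 77 [ 403.1 -233.5   30.7] [ 372. -266.   20.] [ 425. -235.   40.]
side pump 35 [425.  190.8  28. ] [397. 160.  10.] [428. 189.  26.]
scene honey 342 [ 581.2 -222.2   24.6] [ 551. -261.   80.] [ 614. -192.  100.]
scene jig 140 [ 665.3 -225.2   19.7] [ 612. -250.   78.] [ 690. -202.   94.]
scene sugar 53 [ 408.1 -235.8   31.8] [ 376. -240.   20.] [ 431. -203.   40.]
scene pump 185 [426.4 192.5  26.7] [398. 176.  10.] [450. 221.  26.]
```

```bash
python3 -m pendant '[[85.4,0.78,0.98,0,0,0,0],[85.4,0,0,1,0,0,0],[85.4,0,0,1,0,0,0],[85.4,0,0,1,0,0,0],[85.4,0,0,1,0,0,0],[85.4,0,0,1,0,0,0],[85.4,0,0,1,0,0,0],[85.4,0,0,0.6,0,0,0],[85.4,0,0,0.24,0,0,0],[85.4,0,0,0,0,0,0],[55,0,0,0,0,0,0],[55,0,0,0,0,0,0],[55,0,0,0,0,0,0],[55,0,0,0,0,0,0],[55,0,0,0,0,0,0],[55,0,0,0,0,0,0]]'
python3 -m pendant '[[55,0,0,-0.5,0,0,0],[55,0,0,-0.5,0,0,0],[55,0,0,-1,0,0,0],[55,-0.497,0.944,0,0,0,0],[55,-0.497,0.944,0,0,0,0],[55,-0.497,0.944,0,0,0,0],[55,-0.497,0.944,0,0,0,0],[55,-0.497,0.944,0,0,0,0],[55,-0.497,0.944,0,0,0,0],[55,-0.497,0.944,0,0,0,0],[55,-0.497,0.944,0,0,0,0],[55,-0.497,0.944,0,0,0,0],[55,-0.497,0.944,0,0,0,0],[55,-0.497,0.944,0,0,0,0],[55,-0.497,0.944,0,0,0,0],[55,-0.497,0.944,0,0,0,0],[55,0,0,0,0,0,0],[55,0,0,0,0,0,0]]'
python3 -m pendant '[[55,0,0,1,0,0,0],[55,0,0,0.6,0,0,0],[55,0,0,0.2,0,0,0],[55,0,0,0.1,0,0,0],[55,0,0,0,0,0,0],[55,0,0,0,0,0,0]]'
```

```text
t: 35.95
tool_pos: [403.9, -234.3, 23.8]
tool_rot: [-3.14, 0.003, 3.141]
force: [-0.7, 0.4, 5.2]
finger_gap: 60.3
finger_force: 65.5
t: 37.75
tool_pos: [564.5, 73.2, 73.0]
tool_rot: [-3.141, 0.0, 3.141]
force: [-0.5, 0.1, -2.5]
finger_gap: 59.9
finger_force: 65.7
t: 38.35
tool_pos: [565.2, 72.7, 25.7]
tool_rot: [-3.142, 0.002, 3.14]
force: [-0.6, 0.4, -1.7]
finger_gap: 59.6
finger_force: 65.7
```

```bash
python3 -m pendant '[[55,0,0,0.05,0,0,0],[55,0,0,0.03,0,0,0],[55,0,0,0,0,0,0],[65,0,0,0,0,0,0],[85.4,0,0,0,0,0,0],[85.4,0,0,0,0,0,0],[85.4,0,0,0,0,0,0],[85.4,0,0,0,0,0,0],[85.4,0,0,-0.5,0,0,0],[85.4,0,0,-1,0,0,0],[85.4,0,0,-1,0,0,0],[85.4,0,0,-1,0,0,0],[85.4,0,0,-1,0,0,0],[85.4,0,0,-1,0,0,0],[85.4,0,0,-0.5,0,0,0],[85.4,0,0,0,0,0,0]]'
python3 -m pendant '[[85.4,0.913,0.79,0,0,0,0],[85.4,0.913,0.79,0,0,0,0],[85.4,0.913,0.79,0,0,0,0],[85.4,0.913,0.79,0,0,0,0],[85.4,0.913,0.79,0,0,0,0],[85.4,0.913,0.79,0,0,0,0],[85.4,0,0,0,0,0,0],[85.4,0,0,0,0,0,0],[85.4,0,0,0,0,0,0]]'
python3 wr.py
```

```text
t: 39.95
tool_pos: [566.3, 73.0, 175.6]
tool_rot: [3.141, 0.005, 3.14]
force: [0.0, 0.3, 0.3]
finger_gap: 85.1
finger_force: 0.0
t: 40.85
tool_pos: [428.0, 191.3, 172.3]
tool_rot: [-3.141, -0.0, 3.14]
force: [0.3, -0.1, 0.4]
finger_gap: 85.4
finger_force: 0.0
pump 3335 [423.2 192.1 423.7 192.2  29.2] [421.3 192.4  19.4]
[428.27305486 191.18504523 172.46423426]
```

```bash
python3 -m pendant '[[85.4,0.06,0,1,0,0,0],[85.4,0,0,1,0,0,0],[85.4,0,0,1,0,0,0],[85.4,0,0,1,0,0,0],[85.4,0,0,1,0,0,0],[85.4,0,0,0.6,0,0,0],[85.4,0,0,0.4,0,0,0],[85.4,0,0,0.2,0,0,0],[85.4,0,0,0,0,0,0],[50,0,0,0,0,0,0],[50,0,0,0,0,0,0],[50,0,0,0,0,0,0],[50,0,0,0,0,0,0],[50,0,0,0,0,0,0],[50,0,0,0,0,0,0]]'
python3 -m pendant '[[50,0,0,-0.5,0,0,0],[50,0,0,-0.5,0,0,0],[50,0,0,-1,0,0,0],[50,0,0,-1,0,0,0],[50,0,0,-1,0,0,0],[50,0,0,0,0,0,0],[50,0,0,0,0,0,0]]'
python3 - <<'E'
from h import *
c,K=cam("scene"); save(c,"scene_p.png")
cv2.imwrite("pics/crop_p.png",cv2.resize(c["img"][200:420,120:460,::-1],None,fx=2,fy=2))
E
```

```text
t: 42.4
tool_pos: [427.2, 191.9, 19.4]
tool_rot: [3.141, 0.002, 3.14]
force: [-2.1, -1.3, 7.6]
finger_gap: 53.2
finger_force: 61.4
t: 43.1
tool_pos: [426.8, 191.9, 118.8]
tool_rot: [3.141, 0.002, 3.14]
force: [0.1, 0.2, -1.8]
finger_gap: 53.7
finger_force: 63.8
```

View pics/crop_p.png

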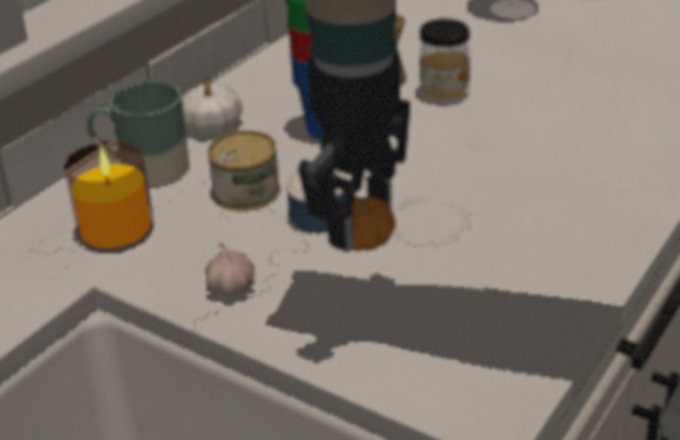

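The crop shows the pumpkin held in the gripper at (365,222); the other objects are still upright.

```bash
python3 -m pendant '[[50,-0.522,-0.977,0,0,0,0],[50,-0.522,-0.977,0,0,0,0],[50,-0.522,-0.977,0,0,0,0],[50,-0.522,-0.977,0,0,0,0],[50,-0.522,-0.977,0,0,0,0],[50,-0.522,-0.977,0,0,0,0],[50,-0.522,-0.977,0,0,0,0],[50,-0.522,-0.977,0,0,0,0],[50,-0.522,-0.977,0,0,0,0],[50,-0.522,-0.977,0,0,0,0],[50,-0.522,-0.977,0,0,0,0],[50,0,0,0,0,0,0],[50,0,0,0,0,0,0]]'
python3 -m pendant '[[50,0,0,1,0,0,0],[50,0,0,1,0,0,0],[50,0,0,1,0,0,0],[50,0,0,0.6,0,0,0],[50,0,0,0.2,0,0,0],[50,0,0,0.1,0,0,0],[50,0,0,0.04,0,0,0],[50,0,0,0,0,0,0],[50,0,0,0,0,0,0]]'
```

```text
t: 44.45
tool_pos: [568.1, -77.3, 116.0]
tool_rot: [3.14, -0.004, 3.139]
force: [0.5, 1.1, -1.0]
finger_gap: 53.4
finger_force: 63.8
t: 45.35
tool_pos: [570.5, -77.4, 20.2]
tool_rot: [-3.141, 0.002, 3.141]
force: [0.1, 0.1, -0.7]
finger_gap: 53.6
finger_force: 63.8
```

```bash
python3 -m pendant '[[50,0,0,0.04,0,0,0],[50,0,0,0,0,0,0],[58,0,0,0,0,0,0],[70,0,0,0,0,0,0],[85.4,0,0,0,0,0,0],[85.4,0,0,0,0,0,0],[85.4,0,0,0,0,0,0],[85.4,0,0,-0.5,0,0,0],[85.4,0,0,-1,0,0,0],[85.4,0,0,-1,0,0,0],[85.4,0,0,-1,0,0,0],[85.4,0,0,-1,0,0,0],[85.4,0,0,-1,0,0,0],[85.4,0.5,0,-1,0,0,0],[85.4,1,0,-1,0,0,0],[85.4,1,0,0,0,0,0],[85.4,1,0,0,0,0,0],[85.4,1,0,0,0,0,0],[85.4,0,0,0,0,0,0],[85.4,0,0,0,0,0,0]]'
python3 - <<'E'
from h import *
for n in ["side","scene"]:
    c,K=cam(n); save(c,n+"_f.png"); W=cloud(c,K).reshape(-1,3)
    for k,x,y,l,h in (("honey",580,-227,80,100),("jig",663,-227,78,95),("sugar",564,73,20,40),("tin",662,73,50,65),("pump",569,-77,10,26),("green",663,-77,160,192),("garlic",568,213,10,40),("coupe",621,-502,150,180),("candle",724,198,90,115)):
        m=(W[:,2]>l)&(W[:,2]<h)&(np.hypot(W[:,0]-x,W[:,1]-y)<(42 if k!="coupe" else 65))
        if m.sum()>10: print(n,k,m.sum(),circ(W[m][:,:2]),W[m].min(0).round(),W[m].max(0).round())
E
```

```text
t: 47.35
tool_pos: [457.0, -77.1, 206.7]
tool_rot: [-3.141, 0.002, 3.14]
force: [0.3, -0.4, 0.7]
finger_gap: 85.7
finger_force: 0.0
side honey 523 [ 578.6 -230.4   22.9] [ 548. -261.   80.] [ 611. -195.   99.]
side jig 85 [ 661.3 -227.7   20. ] [ 640. -248.   78.] [ 683. -205.   94.]
side sugar 62 [565.3  72.7  29.6] [547.  39.  21.] [594.  95.  40.]
side tin 498 [661.2  72.1  27.3] [624.  34.  50.] [698. 111.  64.]
side pump 93 [568.1 -77.4  26.8] [ 538. -106.   13.] [596. -52.  26.]
side green 405 [661.2 -77.7  32.4] [ 625. -113.  160.] [695. -42. 191.]
side coupe 541 [ 619.4 -503.2   52.7] [ 565. -557.  150.] [ 675. -449.  178.]
side candle 44 [720.5 187.4  24.4] [695. 160.  90.] [756. 239. 109.]
scene honey 296 [ 581.3 -222.1   24.6] [ 551. -251.   80.] [ 614. -193.  100.]
scene jig 138 [ 665.  -225.    19.5] [ 642. -250.   78.] [ 689. -202.   92.]
scene sugar 231 [565.4  74.8  29.3] [533.  57.  20.] [590. 106.  40.]
scene tin 634 [660.4  76.5  30.1] [625.  35.  50.] [701. 113.  64.]
scene pump 130 [572.5 -77.   28. ] [542. -90.  10.] [598. -44.  26.]
scene green 582 [663.2 -73.7  31.8] [ 629. -110.  160.] [698. -38. 189.]
scene garlic 398 [567.3 217.1  18.1] [545. 194.  10.] [589. 242.  40.]
scene coupe 300 [ 623.5 -501.1   52.9] [ 568. -560.  150.] [ 647. -452.  176.]
scene candle 105 [724.2 199.   30.9] [695. 164.  90.] [762. 240. 109.]
```

View pics/scene_f.png

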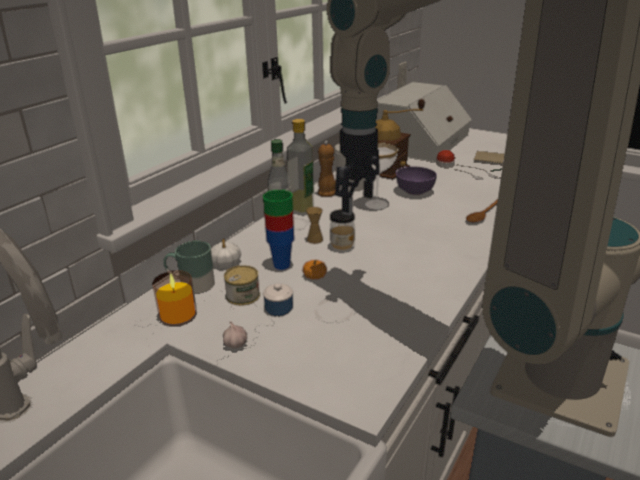

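View pics/side_f.png

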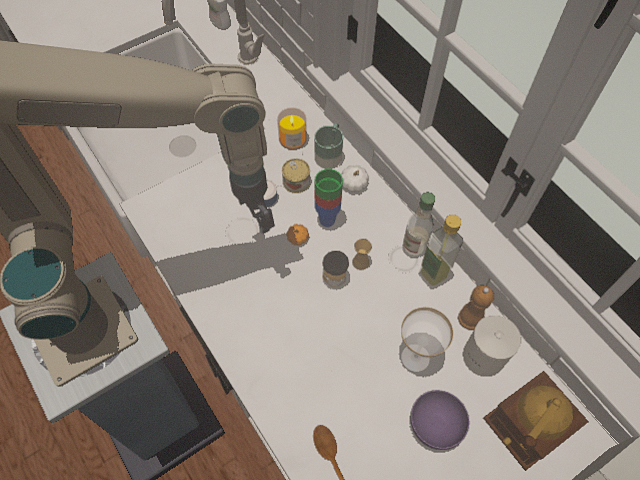

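The scene picture shows the stack at (280,230), honey at (342,230), pumpkin at (315,269) and sugar at (278,298), all upright. The side picture agrees, and the measured offsets are well inside the limits.

```bash
python3 -c "
from workcell import ctrl
print(ctrl.sign_off())"
```

```text
the job is handed in; nothing more can be done
None
```

The job is handed in, with no verdict returned: the blue beaker stands midway between jigger and tin with red and green nested in it (yellow was not in the scene), honey, pumpkin and sugar stand in front of jigger, beakers and tin, and the candle, garlic and glass stand where they were.

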